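Slide the acetate out over the end of the disc ledge

TASK

Push the seven-inch acetate disc that lies flat on the oak ledge along its two runners, towards the ledge's open end, until about four centimetres of it overhang that end and I can take it by its edge. Push it by the rim only: do not touch the lacquered upper face and do not lift the disc, which must end lying flat across both runners. Leave the adapter, the knob, the glass dome and the switch box as they are.

Things in the scene. Friction and masses are not known exactly. Their poses are not given: they have to be found in the camera images.
- ledge: Fixed raised oak ledge, 460 mm long along its y, board from x -115 to +125 mm, board top 78 mm above the desk. Origin: on the desk under its middle. White nylon runners, 14 mm wide, 10 mm high, lie along y at x = -58 and +58 mm; a fingertip fits in the bare channel between them, 102 mm wide. Fence along +x (inner face x = +113) and cheek at the +y end (inner face y = +216) stand 30 mm above the board.
- ledge_end (a point): Middle of the ledge's open -y end face, at the height of the runner tops (88 mm above the desk, 10 mm above the bare board), midway between the runners. Axes as the ledge's: -y points out over the desk, +y back along the ledge.
- acetate: Loose round disc of lacquered aluminium, 178 mm in diameter (radius 89 mm), 2 mm thick, about 110 g, with a pale paper label. Origin: centre of its underside, z up. It starts on the runners, wholly on the ledge, 25 to 117 mm short of the open end, and within 12 mm of the runners' middle line; it slides with friction and stays where it is left.
- lacquer: The lacquered and labelled upper face of the disc (166 mm in diameter, 0.3 mm proud of the bare rim), part of the disc, same origin as the disc. Not to be touched.
- adapter: Loose flat brass spider adapter, 38 mm across, 5 mm high, lying on the bare board between the runners near the closed end, at least 80 mm behind the disc's rim. Origin: centre of its underside. Leave alone.
- pointer_knob: Loose dark bakelite pointer knob, 34 mm skirt, 24 mm high, standing on the desk beyond the ledge's open end. Origin: centre of its underside. Leave alone.
- dome: Loose clear glass dome on a dark round base, 104 mm across, 104 mm high, with a cutting head inside, standing on the desk behind the ledge's fence. Origin: centre of its underside. Leave alone.
- switch_box: Fixed steel switch box 75 x 95 x 42 mm on the desk behind the fence, with a red push button on top (its top 63 mm above the desk). Origin: centre of its underside.
- red_button (a joint): Travel of the red button, 0 (up) to 0.005 m (fully pressed). Not to be pressed.
Things that resemble listed ones, but are neither listed nor needed, are in the scene too. Of the things that look like the acetate, the larger one is meant.

How it is judged (in metres and radians):
At the end, for the whole second after the job is handed in: The disc lies still and flat on both runners (tilt under 0.03 rad, height within 2 mm), its rim 30 to 50 mm beyond the ledge's open end, its centre within 22 mm of the runners' middle line (y of acetate in the frame of ledge_end between 0.039 and 0.059 m and x of acetate in the frame of ledge_end between -0.022 and 0.022 m and z of acetate in the frame of ledge_end between -0.002 and 0.002 m and angle between acetate's own z axis and vertical below 0.03 rad and linear speed of acetate below 0.01 m/s); the robot touches nothing.
It fails at once if the lacquered face is touched (contact force between lacquer and the fingers above 0.3 N or contact force between lacquer and the arm above 0.3 N).
It fails at once if the disc is lifted or tipped off the runners (z of acetate in the frame of ledge_end above 0.006 m or z of acetate in the frame of ledge_end below -0.006 m or angle between acetate's own z axis and vertical above 0.12 rad).
It fails at once if the adapter, the knob or the dome is shifted by more than 10 mm (distance of any of adapter, pointer_knob, dome from where it was at the start of the episode above 0.01 m).
It fails at once if the red button is pressed (value of joint red_button above 0.0025 m).
It also fails if it takes over 38 s, if anything falls off the work surface, if the arm or the gripper's body presses on something with over 40 N, if the wrist force passes 120 N, or if a joint passes its speed limit or range.

ROBOT

A 6-joint arm with a two-finger parallel gripper is mounted at the origin on the work surface. World frame = base frame: x ahead of the robot, y to its left, z up, the work surface at z = 0. Lengths are in mm, angles in rad, forces in N, time in s.
With the tool pointing down it reaches from about 300 to 775 mm from the base axis. Payload 14.6 kg.
Tool frame: the origin (TCP) lies midway between the tips of the shut fingers; the grasp point (between the pads) lies 19 mm behind it (grip_depth is the distance from the TCP to the grasp point, in mm); z points along the fingers, y is the direction in which the jaws open and shut (so a half turn about z gives the same grasp; the last joint's range is limited). The gripper opens to 94 mm and grips with 3 to 60 N. Pads are 16 mm wide; open, the fingers measure 119 mm over their backs; the gripper's body (75 mm by 177 mm) begins 78 mm behind the grasp point.
Start: joints at [-1.406, 0.3, 1.521, -0, 1.321, -0.067], TCP at [126.345, -535.281, 205.446] pointing down, gripper open.
Joint ranges: [-3.03, 3.03], [-0.79, 2.21], [0.23, 2.52], [-1.04, 4.18], [0, 3.07], [-2.55, 2.55]. Speed limits (rad/s): [2.22, 2.22, 2.57, 3.14, 3.14, 3.14].

INTERFACE

Orientations are given as [roll, pitch, yaw] about the fixed x, y, z axes, in that order (R = Rz(yaw) Ry(pitch) Rx(roll)).
In Python, from cell import read_state, camera, camera_info, sign_off, grip_depth gives the robot as it stands.
- The arm moves only by the tool drive_tool, never from a script. Its argument "motion" is one flat list of numbers, 4 for each row, row after row: the shift along the tool's x, y, z in mm, then the turn about the tool's z in rad. A call has 1 to 8 rows; each row shifts and turns the pose as measured when the row begins, along the tool's axes as they then stand; what a row does not reach is not made up. A row lasts 1/12 s, in which the tool goes at most 41.7 mm and 7.16 degrees, less where a joint would pass 70% of its speed; a pose out of reach is approached as far as the arm can. A call is refused whole if a number of a shift passes 41.7 or a number of a turn 0.125, either way. A call with a gripper value outside its range is refused whole. "jaw" is the closure, from 0 (fully open) to 1 (shut), set as the call begins (left out, the last holds). The fingers move at their own pace and stop on an object; "grip_force" is the grip in N (left out, the last holds). Time passes only in rows, so rows that do not move let the fingers close. It gives the time, the measured TCP pose, the force and the opening at its end, in the units of the state.
- read_state(): the state, without advancing time (a new reading comes with each control period).
- camera(name): name is "scene" or "top"; returns the picture (480x640x3 uint8, red, green, blue); there is no depth.
- camera_info(name): a dict with "fovy" (degrees; the focal length in pixels is half the picture's height over the tangent of half this angle, whatever the lens; pixels are square), "cx", "cy" (the principal point, pixels), "camera_from_world" (4x4, takes a point from world to camera coordinates). Camera axes: x right, y up, looking along -z (the intrinsics and any distortion apply to the point x, -y, -z); pixel columns grow to the right and rows downward; lengths in mm; the calibration is good to about 2 mm. A picture is of the moment at which its call begins. camera_info takes no time and is no camera call.
- sign_off(): hands the job in, once; it reports no verdict.
The state is a dict: "clock": time; "joints": joint angles; "qd": joint speeds; "effort": joint torques, N m; "eef_pos": TCP position; "eef_rot": TCP orientation; "wrist_force": force on the tool from outside, world axes, zero at the start; "moment": the same for the moment, N m; "finger_gap": finger opening in mm.
Only numpy, scipy, OpenCV 4.12 (cv2) and the standard library are available. Lean on these libraries where they do the work, as an engineer would, in place of code of your own. Each camera call takes 0.05 s, during which the arm holds its last target. There are 200 camera calls.

## Working session

There is one attempt and no reset: what is moved stays moved. The work goes in short steps, Python scripts to look and compute and a tool call to move; the robot and the scene stay as the last step left them, time stands still between calls to the robot, and variables do not carry over. Pictures are saved under pics/ and viewed, on a budget of 10 in all, crops included, one or two more only if the job needs it, and the job is handed in when it is done.

Besides the shell and the picture viewer there is one more tool, called after "Emit:" in YAML: its name, and indented under it one key for each argument. drive_tool: Moves the arm, as the interface text tells. Its arguments: {"type":"object","properties":{"motion":{"type":"array","items":{"type":"number"}},"jaw":{"type":"number"},"grip_force":{"type":"number"}},"required":["motion"]}

```bash
mkdir -p pics
python3 - <<'E'
from cell import *
import cv2,numpy as np
np.set_printoptions(suppress=True,precision=3)
for n in("scene","top"):
    im=camera(n); cv2.imwrite(f"pics/{n}0.png",im[:,:,::-1]); i=camera_info(n); print(n,i)
print(read_state())
E
```

```text
scene {'fovy': 53.231009488591226, 'cx': 317.3245432196353, 'cy': 233.00617540302105, 'camera_from_world': array([[    0.372,     0.928,     0.003,  -252.769],
       [   -0.731,     0.291,     0.617,   326.25 ],
       [    0.572,    -0.232,     0.787, -1133.076],
       [    0.   ,     0.   ,     0.   ,     1.   ]])}
top {'fovy': 48.635135369098116, 'cx': 317.91203342524443, 'cy': 240.36904227067222, 'camera_from_world': array([[    0.006,    -1.   ,     0.003,    46.291],
       [    0.986,     0.007,     0.168,  -579.553],
       [   -0.168,     0.002,     0.986, -1024.353],
       [    0.   ,     0.   ,     0.   ,     1.   ]])}
{'clock': 0.1, 'joints': array([-1.406,  0.3  ,  1.522, -0.   ,  1.321, -0.067]), 'qd': array([ 0.002, -0.002, -0.002, -0.001,  0.002, -0.001]), 'effort': array([  0.001, -53.265, -35.328,   0.071,   0.024,  -0.   ]), 'eef_pos': array([ 126.305, -535.055,  204.929]), 'eef_rot': array([-3.141, -0.   ,  0.232]), 'wrist_force': array([0.149, 0.325, 0.326]), 'moment': array([ 0.027,  0.004, -0.032]), 'finger_gap': 93.90997039883908}
```

View pics/top0.png

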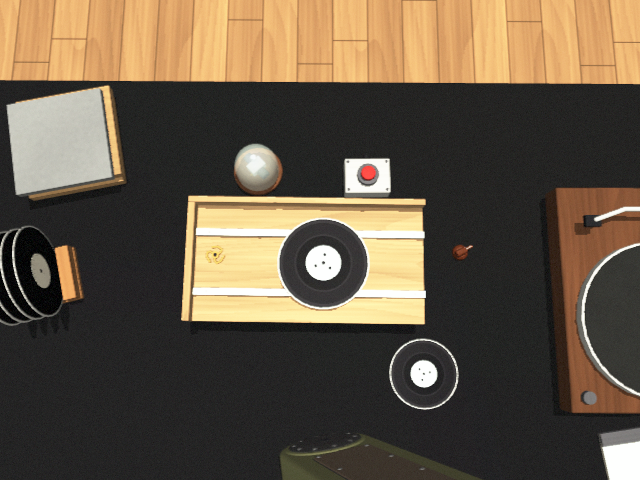

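View pics/scene0.png

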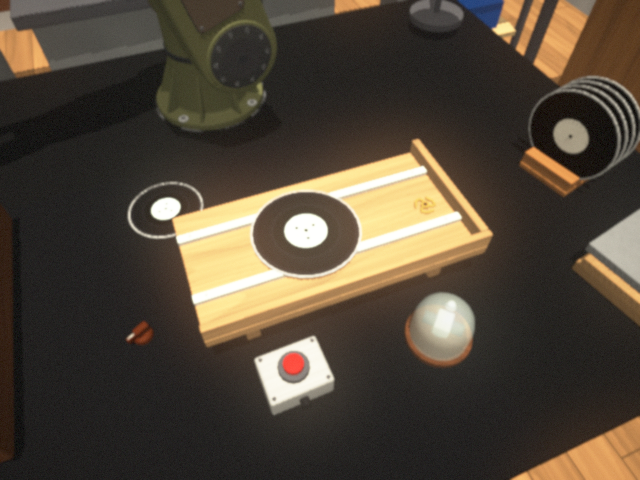

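Candidates: black disc on the ledge, top (323,263), scene (306,232); smaller disc on the desk, top (424,374); discs in the rack (40,270); turntable platter (640,315). The description (larger, flat, on the runners) picks the one at (323,263). Next I measure the disc and the runner ends.

```bash
cat > h.py <<'E'
from cell import *
import cv2,numpy as np
np.set_printoptions(suppress=True,precision=1)
def cast(n,px,z):
    i=camera_info(n); f=240/np.tan(np.radians(i["fovy"])/2); T=i["camera_from_world"]
    px=np.atleast_2d(px).astype(float)
    d=np.c_[(px[:,0]-i["cx"])/f,-(px[:,1]-i["cy"])/f,-np.ones(len(px))]@T[:3,:3]
    c=-T[:3,:3].T@T[:3,3]
    return c+d*((z-c[2])/d[:,2])[:,None]
def disc(im,x0,x1,y0,y1):
    v=cv2.cvtColor(im,cv2.COLOR_RGB2HSV)[y0:y1,x0:x1,2]
    m=(v<110).astype(np.uint8); n,l,s,c=cv2.connectedComponentsWithStats(m)
    k=1+np.argmax(s[1:,4]); cs,_=cv2.findContours((l==k).astype(np.uint8),cv2.RETR_EXTERNAL,cv2.CHAIN_APPROX_NONE)
    return max(cs,key=len)[:,0]+[x0,y0]
def circ(P):
    A=np.c_[2*P[:,:2],np.ones(len(P))]; s=np.linalg.lstsq(A,(P[:,:2]**2).sum(1),rcond=None)[0]
    return s[:2],np.sqrt(s[2]+s[0]**2+s[1]**2)
def whites(im,x0,x1,y0,y1):
    h=cv2.cvtColor(im,cv2.COLOR_RGB2HSV)[y0:y1,x0:x1]
    m=((h[...,1]<45)&(h[...,2]>200)).astype(np.uint8)
    n,l,s,c=cv2.connectedComponentsWithStats(m)
    return [np.argwhere(l==k)[:,::-1]+[x0,y0] for k in range(1,n) if s[k,4]>60]
E
python3 - <<'E'
from h import *
im=cv2.imread("pics/top0.png")[:,:,::-1].copy()
c=disc(im,272,374,212,314); print("disc dark",circ(cast("top",c,90)),len(c))
for p in whites(im,190,430,222,304):
    print(len(p),p.min(0),p.max(0),p[p[:,0].argmin()],p[p[:,0].argmax()])
    if len(p)>60: print(cast("top",[p[p[:,0]==p[:,0].min()].mean(0),p[p[:,0]==p[:,0].max()].mean(0)],88))
print("adapter",cast("top",[215,255],80),"knob",cast("top",[461,252],12))
a=cv2.resize(im[180:340,170:440],None,fx=2.9,fy=2.9,interpolation=cv2.INTER_CUBIC);cv2.imwrite("pics/c1.png",a[:,:,::-1])
im=cv2.imread("pics/scene0.png")[:,:,::-1].copy()
c=disc(im,240,372,182,285); print("scene disc",circ(cast("scene",c,90)),len(c))
print("scene runner ends",cast("scene",[[178,239],[426,171],[194,298],[461,217]],88))
E
```

```text
disc dark (array([529.4,  40. ]), np.float64(83.59065978051561)) 244
1532 [192 222] [306 303] [192 292] [306 222]
[[469.8 290.3  88. ]
 [608.9  73.6  88. ]]
1158 [339 222] [425 303] [339 222] [425 291]
[[ 609.4    9.    88. ]
 [ 469.8 -155.6   88. ]]
954 [306 245] [340 279] [306 257] [340 258]
[[530.   72.8  88. ]
 [529.5   7.1  88. ]]
adapter [[543.7 250.7  80. ]] knob [[ 562.9 -248.6   12. ]]
scene disc (array([531.3,  38.6]), np.float64(81.10532733336137)) 263
scene runner ends [[ 471.8 -154.6   88. ]
 [ 483.4  287.1   88. ]
 [ 587.  -155.2   88. ]
 [ 598.5  286.9   88. ]]
```

View pics/c1.png

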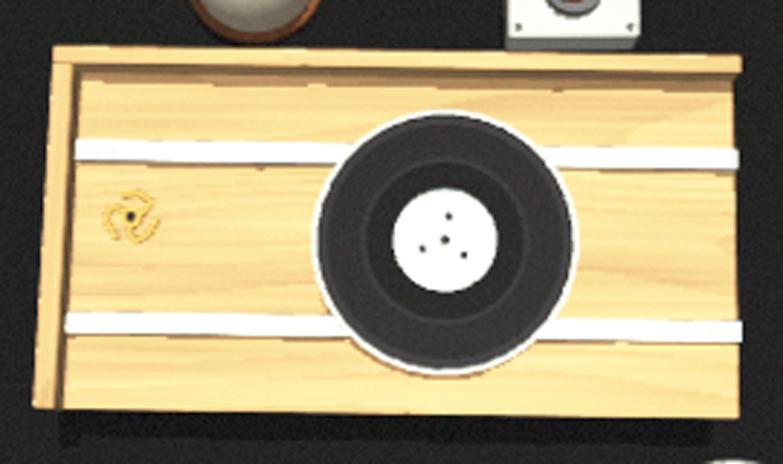

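Run:
```python
from h import *
im=cv2.imread("pics/top0.png")[:,:,::-1].copy()
h=cv2.cvtColor(im,cv2.COLOR_RGB2HSV); m=(h[...,1]<45)&(h[...,2]>200)
for r in((224,246),(282,304)):
    L=[]
    for x in list(range(198,265))+list(range(385,422)):
        y=np.flatnonzero(m[r[0]:r[1],x])
        if len(y)>1:L.append([x,y.mean()+r[0]])
    P=cast("top",L,88); k=np.polyfit(P[:,1],P[:,0],1); xe=max(np.flatnonzero(m[r[0]:r[1]].any(0)&(np.arange(640)<440)))
    print("x=%.4f*y+%.1f"%tuple(k),"x at y=40: %.1f"%np.polyval(k,40),"end y",cast("top",[xe+.5,L[-1][1]],88)[0])
```

```text
x=0.0075*y+587.1 x at y=40: 587.4 end y [ 586.6 -155.9   88. ]
x=0.0086*y+471.0 x at y=40: 471.4 end y [ 469.8 -156.6   88. ]
```

Emit:
drive_tool:
  motion: [0,0,0,-0.12,0,0,0,-0.12,0,0,0,-0.12,0,0,0,-0.12,0,0,0,-0.12,0,0,0,-0.12,0,0,0,-0.12,0,0,0,-0.12]
  jaw: 0.52

```text
clock: 0.77
eef_pos: [126.1, -533.8, 202.1]
eef_rot: [-3.138, -0.006, 1.226]
wrist_force: [-0.2, 0.6, -0.5]
finger_gap: 46.0
```

Emit:
drive_tool:
  motion: [0,0,0,-0.12,0,0,0,-0.12,0,0,0,-0.12,0,0,0,-0.1,0,0,0,0]

```text
clock: 1.18
eef_pos: [125.9, -533.0, 200.3]
eef_rot: [-3.141, -0.01, 1.712]
wrist_force: [-0.2, 0.2, -0.4]
finger_gap: 45.1
```

Emit:
drive_tool:
  motion: [30,18,0,0.08,34,20,0,0.07,34,20,0,0,34,20,0,0,34,20,0,0,34,20,0,0,34,20,0,0,34,20,0,0]

```text
clock: 1.85
eef_pos: [284.8, -257.6, 199.8]
eef_rot: [-3.138, -0.014, 1.514]
wrist_force: [0.3, -0.3, 0.8]
finger_gap: 45.4
```

Emit:
drive_tool:
  motion: [34,20,0,0,34,20,0,0,34,20,0,0,34,20,0,0,34,20,0,0,34,20,0,0,34,20,0,0,0,0,0,0]

```text
clock: 2.52
eef_pos: [447.0, -11.3, 203.5]
eef_rot: [-3.14, -0.014, 1.485]
wrist_force: [-0.3, -0.4, 0.1]
finger_gap: 44.9
```

Emit:
drive_tool:
  motion: [32,12,0,-0.04,32,12,0,-0.035,32,14,0,0,32,14,0,0,30,14,0,0,20,14,0,0,0,0,0,0,0,0,0,0]

```text
clock: 3.18
eef_pos: [535.9, 174.0, 203.5]
eef_rot: [-3.138, -0.013, 1.537]
wrist_force: [-0.1, 0.3, 0.3]
finger_gap: 45.2
```

Emit:
drive_tool:
  motion: [-3,-5,18,-0.02,0,0,20,0,0,0,20,0,0,0,20,0,0,0,10,0,0,0,0,0]

```text
clock: 3.68
eef_pos: [529.0, 167.3, 113.0]
eef_rot: [-3.139, -0.012, 1.542]
wrist_force: [0.7, -0.3, 0.2]
finger_gap: 45.1
```

Run:
```python
from h import *
s=camera("scene"); t=camera("top")
a=cv2.resize(s[120:320,160:500],(680,400)); b=cv2.resize(t[190:330,180:440],(371,200))
cv2.imwrite("pics/c2.png",np.vstack([a,np.pad(b,((0,0),(0,309),(0,0)))])[:,:,::-1]); s=read_state(); print(s["eef_pos"],s["eef_rot"]*100)
```

```text
[529.9 167.8 115.1] [-314.1   -1.3  154.3]
```

View pics/c2.png

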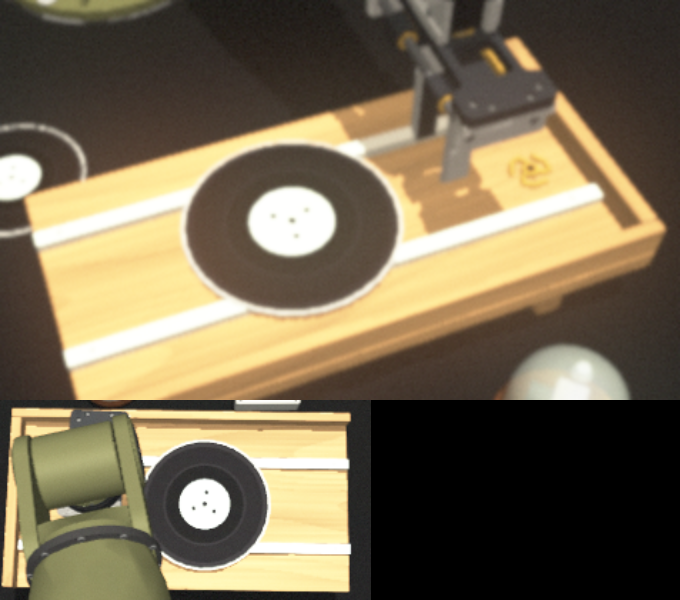

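The fingers (crop 425–455, 130–180) are over the bare channel behind the disc and in front of the adapter (528,170), clear of both. I descend next.

Emit:
drive_tool:
  motion: [0,0,12,-0.015,0,0,10,0,0,0,7,0,0,0,0,0,0,0,0,0]

```text
clock: 4.2
eef_pos: [531.5, 168.1, 86.7]
eef_rot: [3.136, -0.014, 1.558]
wrist_force: [-0.4, -0.1, 0.1]
finger_gap: 45.3
```

Emit:
drive_tool:
  motion: [-6,-1,3.5,0,-8,-1,0,0,-8,0,0,0,-5,0,0,0,-3,0,0,0,0,0,0,0]

```text
clock: 4.7
eef_pos: [529.2, 134.6, 83.2]
eef_rot: [3.135, -0.015, 1.558]
wrist_force: [0.6, 0.5, -1.5]
finger_gap: 45.1
```

Emit:
drive_tool:
  motion: [-3,0,0,0,-3,0,0,0,-3,0,0,0,-4,0,0,0,-4,0,0,0,-4,0,0,0,0,0,0,0]

```text
clock: 5.28
eef_pos: [529.2, 111.7, 83.3]
eef_rot: [3.134, -0.015, 1.558]
wrist_force: [0.0, 0.2, 0.4]
finger_gap: 44.9
```

Run:
```python
from h import *
s=camera("scene"); t=camera("top")
for i in range(3): s_=read_state(); print(s_["eef_pos"],s_["eef_rot"],s_["wrist_force"]);camera("top")
cv2.imwrite("pics/c3.png",cv2.resize(s[150:290,230:420],(760,560),interpolation=cv2.INTER_CUBIC)[:,:,::-1])
```

```text
[529.2 112.2  83.3] [ 3.1 -0.   1.6] [ 0.9  0.2 -0.3]
[529.2 112.3  83.3] [ 3.1 -0.   1.6] [0.9 0.2 0.6]
[529.2 112.4  83.3] [ 3.1 -0.   1.6] [ 0.3  0.2 -0.3]
```

View pics/c3.png

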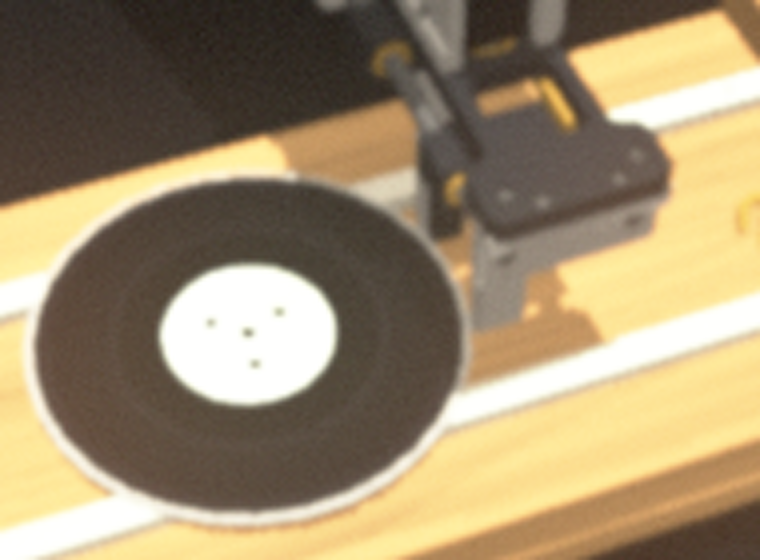

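The label centre moved from scene (306,231) to (292,233), so the disc is sliding flat with the finger against its rim. I continue the push.

Emit:
drive_tool:
  motion: [-5,0,0,0,-6,0,0,0,-6,0,0,0,-6,0,0,0,-6,0,0,0,-6,0,0,0,-6,0,0,0,-5,0,0,0]

```text
clock: 6.2
eef_pos: [528.8, 62.9, 83.0]
eef_rot: [3.133, -0.016, 1.56]
wrist_force: [0.1, 1.5, 1.2]
finger_gap: 45.4
```

Emit:
drive_tool:
  motion: [-5,0,0,0,-6,0,0,0,-6,0,0,0,-6,0,0,0,-6,0,0,0,-5,0,0,0,-3,0,0,0,0,0,0,0]

```text
clock: 6.87
eef_pos: [528.4, 20.7, 82.5]
eef_rot: [3.133, -0.016, 1.558]
wrist_force: [0.5, 1.3, 0.7]
finger_gap: 45.0
```

```bash
cat > m.py <<'E'
from h import *
import sys
s=camera("scene"); t=camera("top"); r=read_state(); print(r["eef_pos"],r["eef_rot"][2],r["wrist_force"])
# label centroid in both views: bright blob of roughly label size
for n,im,z in(("scene",s,90.3),("top",t,90.3)):
    for p in whites(im,150 if n=="scene" else 250,480,150,320):
        q,R=circ(cast(n,p,z)); c=cast(n,p.mean(0),z)[0]; e=np.ptp(cast(n,p,z),axis=0)
        if 50<e[0]<85 and 50<e[1]<85: print(n,"label",c[:2],"extent",e[:2])
k=sys.argv[1]
cv2.imwrite(f"pics/{k}.png",np.hstack([cv2.resize(s[140:340,130:400],(400,296)),cv2.resize(t[180:380,290:490],(300,296))])[:,:,::-1])
E
python3 m.py c4
```

```text
[528.3  21.2  82.4] 1.5586706153514056 [-0.1 -0.1  0.2]
scene label [528.2 -74.9] extent [69.3 68.7]
```

View pics/c4.png

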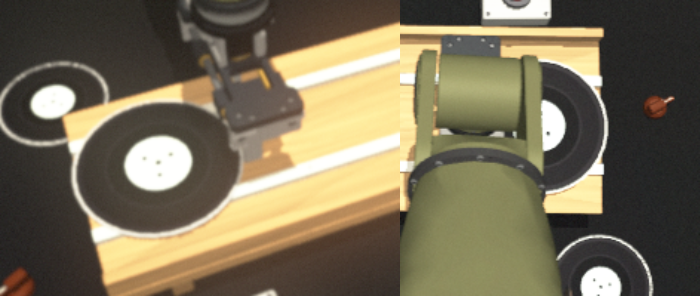

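The disc is centred near (528,-75), about 8 mm over the end and still flat. It needs about 32 mm more.

Emit:
drive_tool:
  motion: [-5,0,0,0,-6,0,0,0,-6,0,0,0,-5,0,0,0,-3,0,0,0,-1,0,0,0,0,0,0,0,0,0,0,0]

```text
clock: 7.63
eef_pos: [527.9, -7.2, 81.9]
eef_rot: [3.133, -0.016, 1.559]
wrist_force: [0.5, 2.1, 2.0]
finger_gap: 45.1
```

```bash
python3 m.py c5
```

```text
[527.9  -7.1  81.9] 1.5595033507396774 [-0.5  1.5  0.9]
scene label [ 527.9 -102.7] extent [69.4 68.6]
```

Emit:
drive_tool:
  motion: [-3,0,-0.5,0,-1,0,0,0,0,0,0,0,3,0,0,0,10,0,0,0,12,0,0,0,12,0,0,0,0,0,0,0]

```text
clock: 8.4
eef_pos: [527.8, 29.1, 82.5]
eef_rot: [3.134, -0.016, 1.559]
wrist_force: [-0.5, -0.1, -0.6]
finger_gap: 45.2
```

Emit:
drive_tool:
  motion: [0,0,-20,0,0,0,-30,0,0,0,-30,0,0,0,-30,0,30,0,-10,0,40,0,0,0,40,0,0,0,40,0,0,0]

```text
clock: 9.07
eef_pos: [527.4, 180.4, 210.9]
eef_rot: [3.135, -0.015, 1.555]
wrist_force: [1.3, -0.5, 0.7]
finger_gap: 45.4
```

```bash
python3 m.py c6
python3 - <<'E'
from h import *
t=camera("top"); h=cv2.cvtColor(t,cv2.COLOR_RGB2HSV)
for r in((226,246),(284,304)):
    m=((h[...,1]<45)&(h[...,2]>200))[r[0]:r[1]]; x=np.flatnonzero(m[:,380:440].any(0))+380
    print(x.min(),x.max(),cast("top",[x.max()+.5,sum(r)/2],88)[0])
E
```

```text
[526.9 183.5 210.3] 1.5607661337039596 [ 0.6 -0.8  0.5]
scene label [ 527.6 -106.8] extent [68.9 68.9]
top label [ 525.3 -105.3] extent [66.1 67.7]
417 439 [ 582.8 -187.1   88. ]
423 439 [ 470.  -183.4   88. ]
```

View pics/c6.png

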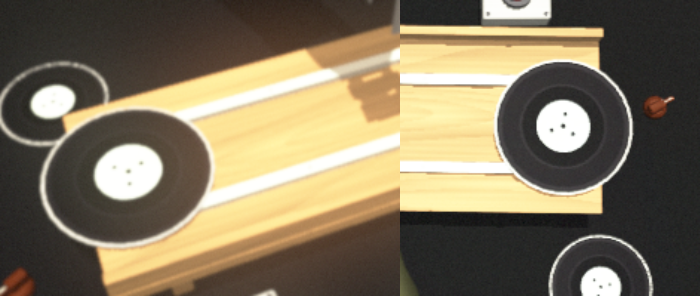

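The top crop shows the rim at 632 and the ledge end at 602, so about 39 mm overhangs. The two views put the disc centre at y ≈ -106, about 50 mm inside the end. It lies flat, the knob is in place and the robot is clear.

```bash
python3 -c "
from cell import *
print(read_state()['qd'].round(3)); print(sign_off())"
```

```text
[-0.067 -0.01   0.026 -0.008 -0.001 -0.032]
the job is handed in; nothing more can be done
None
```

I pushed the acetate along the runners by its rim, using two part-open fingers in the channel behind it. I then backed off and raised the arm before handing in at about 9 s of the 38 s allowed.

- **Position:** the disc's centre is about 49–51 mm inside the open end, so roughly 38–40 mm overhangs. The scene and top cameras agreed to about 2 mm.
- **Centring:** it sits within about 4 mm of the runners' middle line and looks flat on both.
- **Forces:** wrist force readings stayed at about 2 N or less.
- **Other things:** the knob looked unmoved in the last top view. I did not measure the adapter, dome, switch box or button again at the end, but the arm stayed clear of all of them.
- **Disagreements:** the two views differed by about 0.018 rad on the ledge's direction, the scene figure coming from pixels picked by eye. My final automatic check of the runner ends failed because the disc's white rim covered them. I relied instead on the end measured before the push and on the last top view.

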